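# Couple the test gauge to the bench gas outlet

## Task

The gas outlet on the bench is closed with a blanking plug locked in its quick coupler. Pull the coupler's sleeve down until the blanking plug is released and lay that plug in the steel tray, then push the pressure test gauge straight down into the coupler until it is fully home and the sleeve springs back up and locks it. Push steadily, never with more than 25 N, let go of the gauge, and leave the bottle and the beaker where they are.

Things in the scene. Friction and masses are not known exactly. Their poses are not given: they have to be found in the camera images.
- coupler_face (a point): Centre of the mouth, on the top face of an upright steel quick coupler, 120 to 130 mm above the bench (it varies). Bore straight down, 19.2 mm in diameter, a 2 mm chamfer widening its mouth to 22.8 mm; face 31 mm across. An inner spring meets a plug when its shoulder is about 13.5 mm above this face; it takes about 5 N, at the end 10 N, weight included. At 0 mm the shoulder stops hard.
- sleeve (a joint): How far the coupler's sleeve is pulled down (m): 0 is up, locking; 0.0105 the hard stop. Its spring pulls up with 5 N at 0, 8 N at the stop. Pulled past about 0.008 it frees the plug: the inner spring lifts the plug by about 12 mm, and the sleeve, let go, stays down by itself at about 0.007. It springs up only when a plug is pushed home, its shoulder at most about 0.8 mm off the face.
- sleeve_grip (a point): Middle of the sleeve, on the coupler's axis: a knurled round steel barrel 40 mm in diameter, its top edge 14.5 mm above this point, with a flange 46 mm across and 4 mm thick at its lower end, the flange's upper side 14.5 mm below this point. It slides up and down only. With the sleeve up, this point is 16.5 mm below the coupler's face.
- outlet: The fixed gas turret that carries the coupler; foot 72 mm across, the column below the sleeve 26 to 38 mm thick with a small valve lever on one side. Origin on the coupler's axis, 120 mm below the coupler's face (0 to 10 mm above the bench), z up; the lever reaches 71 mm above it. A plug pushed home and locked springs back to stand 1 to 2.5 mm proud of the face and cannot be pulled out.
- blank_plug: The blanking plug, a steel nipple with a knurled knob, 90 g, at first locked in the coupler, shoulder 1 to 2 mm above the face. Origin on its axis at the shoulder (underside of the 32 mm collar), z towards the knob. Below: the nipple, 18 mm thick, 24.2 mm long, chamfered tip. Above: the collar 4 mm thick, a neck, the knob 28 mm across from 8 to 18 mm above the origin. Loose once freed.
- gauge: Pressure test gauge, about 260 g: a round dial in a grey boot on a stem with the same nipple (18 mm thick, 24.2 mm long) below. Origin on the nipple's axis at the shoulder (underside of the 32 mm collar), z up. Dial case: 60 mm across, 30 mm thick, centre 54 mm above the origin, axis along the gauge's x, dial to -x. 84 mm high above the shoulder. Starts upright in the stand, shoulder on its top.
- gauge_grip (a point): Centre of the gauge's dial case, 54 mm above the gauge's origin; to be gripped here across its two flat sides, 30 mm apart along the gauge's x.
- stand: A fixed white plastic block 75 by 100 by 34 mm with a 21.5 mm hole 28 mm deep in the middle of its top, in which the gauge stands. The origin is the centre of its underside.
- tray: A fixed shallow steel tray for the blanking plug, 130 mm along its x, 170 mm along its y, walls 3 mm thick and 18 mm high, floor 3 mm thick. The origin is the centre of its underside.
- reagent: A bystander: an amber bottle with a white cap, 54 mm across, 125 mm high, the origin under its centre.
- beaker: A bystander: a glass beaker, 64 mm across, 85 mm high, the origin under its centre.

How it is judged:
On the way, in this order (a step that is already met when the one before it is completed fails the run):
1. the sleeve is pulled down and the blanking plug is released (lifted by the inner spring) (value of joint sleeve above 0.0055 m and z of blank_plug in the frame of coupler_face above 0.009 m), for 0.1 s.
2. the blanking plug lies in the tray (x of blank_plug in the frame of tray between -0.062 and 0.062 m and y of blank_plug in the frame of tray between -0.082 and 0.082 m and z of blank_plug in the frame of tray below 0.035 m), for 0.2 s.
At the end, for the whole second after the job is handed in: The gauge stands upright (within 0.1 rad) in the coupler with its shoulder within 3.5 mm of the coupler's face and its axis within 2 mm of the coupler's, the sleeve is up again (within 1.5 mm), the blanking plug lies at rest inside the tray, and nothing is held (all of step 2 and value of joint sleeve below 0.0015 m and z of gauge in the frame of coupler_face below 0.0035 m and horizontal distance between gauge and coupler_face below 0.002 m and angle between gauge's own z axis and vertical below 0.1 rad and linear speed of gauge below 0.02 m/s and linear speed of blank_plug below 0.03 m/s); the robot touches nothing.
It fails at once if the gauge is pushed against the coupler with more than 25 N (contact force between gauge and outlet above 25 N).
It fails at once if the bottle is moved by more than 20 mm (distance of reagent from where it was at the start of the episode above 0.02 m).
It fails at once if the beaker is moved by more than 20 mm (distance of beaker from where it was at the start of the episode above 0.02 m).
It also fails if it takes over 72 s, if anything falls off the work surface, if the arm or the gripper's body presses on something with over 40 N, if the wrist force passes 120 N, or if a joint passes its speed limit or range.

## Robot

A 6-joint arm with a two-finger parallel gripper is mounted at the origin on the work surface. World frame = base frame: x ahead of the robot, y to its left, z up, the work surface at z = 0. Lengths are in m, angles in rad, forces in N, time in s.
With the tool pointing down it reaches from about 0.275 to 0.85 m from the base axis. Payload 5.2 kg.
Tool frame: the origin (TCP) lies midway between the tips of the shut fingers; the grasp point (between the pads) lies env.grasp_offset behind it (env.grasp_offset is the distance from the TCP to the grasp point, in m); z points along the fingers, y is the line along which they close (so a half turn about z gives the same grasp; the last joint's range is limited). The gripper opens to 85 mm and grips with 20 to 120 N. Pads are 22 mm wide; open, the fingers measure 114 mm over their backs; the gripper's body (76 mm by 85 mm) begins 54 mm behind the grasp point. The pads swing forward as they close: fully open they stand 13 mm farther back than shut.
Start: joints at [-1.387, 0.259, 1.535, -0, 1.348, -0.203], TCP at [0.207, -0.509, 0.231] pointing down, gripper open.
Joint ranges: [-3.14, 3.14], [-0.91, 2.08], [0.19, 2.58], [-1.22, 4.36], [0.22, 2.71], [-3.12, 3.12]. Speed limits (rad/s): [2.57, 2.57, 3.14, 3.14, 3.14, 3.14].

## Interface

Orientations are given as a rotation vector (axis times angle).
In Python, from plant import env gives the robot as it stands.
- The arm moves only by the shell command python3 steer.py 'ROWS' [FORCE]. ROWS is one flat JSON list of numbers that holds 1 to 10 rows one after another, with no inner brackets; each row has 7 numbers: the opening from 0.0 (shut) to 1.0 (fully open), then dx, dy, dz in shares of the most that a row can go, 1 being 62.5 mm, then a rotation vector rx, ry, rz in normalised numbers (1 is 120 degrees); each row shifts and turns the commanded pose from where the row before left it, along the tool's axes as they then stand; what a row does not reach is not made up. A row lasts 1/8 s, in which the tool goes at most 0.0625 m and 0.188 rad, less where a joint would pass 70% of its speed; a pose out of reach is approached as far as the arm can. The fingers move at their own pace and stop on an object; FORCE is the grip in N (left out, the last holds). Time passes only in rows, so rows that do not move let the fingers close. It prints the time, the measured TCP pose, the force, the opening and the grip force at its end. A shift or turn number past 1, either way, is cut back to 1. Input that does not fit is refused with a message, and nothing moves.
- env.get_state(): the state, without advancing time (a new reading comes with each control period).
- env.read_camera(name): name is "side" or "top"; returns the picture (400x640x3 uint8, red, green, blue); there is no depth.
- env.get_calibration(name): a dict with "mtx" (3x3 intrinsics, pixels), "R" (3x3) and "t" (3): a world point X has camera coordinates R X + t. Camera axes: x right, y down, z forward; pixel columns grow to the right and rows downward; lengths in m; the calibration is good to about 2 mm. A picture is of the moment at which its call begins. get_calibration takes no time and is no camera call.
- env.hand_in(): hands the job in; it is judged then, once.
The state is a dict: "t": time; "joints": joint angles; "joint_vel": joint speeds; "joint_efforts": joint torques, N m; "eef_pos": TCP position; "tcp_rot": TCP orientation; "contact_force": force on the tool from outside, world axes, zero at the start; "moment": the same for the moment, N m; "gripper_width": opening from 0.0 (shut) to 1.0 (fully open); "finger_force": force on a finger pad.
Only numpy, scipy, OpenCV 4.12 (cv2) and the standard library are available. Lean on these libraries where they do the work, as an engineer would, in place of code of your own. Each camera call takes 0.05 s, during which the arm holds its last target. There are 200 camera calls.

## Working session

There is one attempt and no reset: what is moved stays moved. The work goes in short steps, Python scripts to look and compute and a shell command to move; the robot and the scene stay as the last step left them, time stands still between calls to the robot, and variables do not carry over. Pictures are saved under pics/ and viewed, at most 10 in all, crops included, and the job is handed in when it is done.

```bash
ls; mkdir -p pics
python3 - <<'E'
from plant import env
import cv2
for n in("side","top"):
    cv2.imwrite(f"pics/{n}0.png",cv2.cvtColor(env.read_camera(n),cv2.COLOR_RGB2BGR))
    print(n,env.get_calibration(n))
s=env.get_state();print(env.grasp_offset,s["t"],s["tcp_rot"],s["eef_pos"])
E
```

```text
pics
plant.py
steer.py
side {'mtx': array([[468.74801794,   0.        , 323.5720106 ],
       [  0.        , 468.74801794, 194.62035907],
       [  0.        ,   0.        ,   1.        ]]), 'R': array([[-0.78872388, -0.61449131,  0.01775012],
       [-0.36310153,  0.44236755, -0.8200416 ],
       [ 0.49605636, -0.65323149, -0.57202859]]), 't': array([0.45550525, 0.29058815, 0.67080126])}
top {'mtx': array([[458.4953425 ,   0.        , 311.73418813],
       [  0.        , 458.4953425 , 196.0294729 ],
       [  0.        ,   0.        ,   1.        ]]), 'R': array([[-0.00298887, -0.99965392,  0.02613632],
       [-0.99855587,  0.00158158, -0.05369986],
       [ 0.05363994, -0.02625907, -0.99821502]]), 't': array([-0.01336181,  0.55196208,  0.9341956 ])}
0.0187 0.1 [-3.08138049e+00 -6.03551932e-01 -1.47981635e-05] [ 0.20741416 -0.50887485  0.23055816]
```

View pics/side0.png

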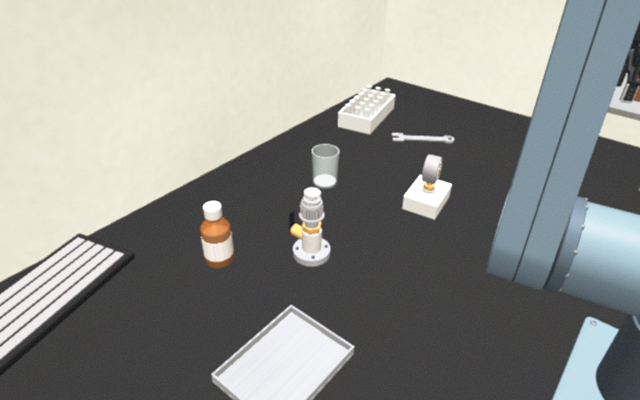

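View pics/top0.png

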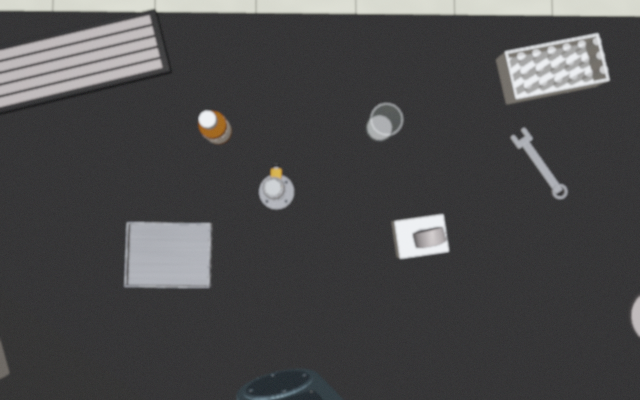

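Run:
```python
import cv2,numpy as np
s=cv2.imread("pics/side0.png");t=cv2.imread("pics/top0.png")
def c(im,x,y,w=66,h=50):
    k=6
    o=cv2.resize(im[y:y+h,x:x+w],None,fx=k,fy=k,interpolation=cv2.INTER_CUBIC)
    for i in range(0,w,10):
        cv2.line(o,(i*k,0),(i*k,6),(0,255,0),1); cv2.putText(o,str(x+i),(i*k,18),0,.35,(0,255,0),1)
    for j in range(0,h,10):
        cv2.line(o,(0,j*k),(6,j*k),(0,255,0),1); cv2.putText(o,str(y+j),(8,j*k+4),0,.35,(0,255,0),1)
    return o
cv2.imwrite("pics/m1.png",np.vstack([np.hstack([c(s,280,185),c(s,395,150)]),np.hstack([c(t,245,163),c(t,388,212)])]))
```

```text
(no output)
```

View pics/m1.png

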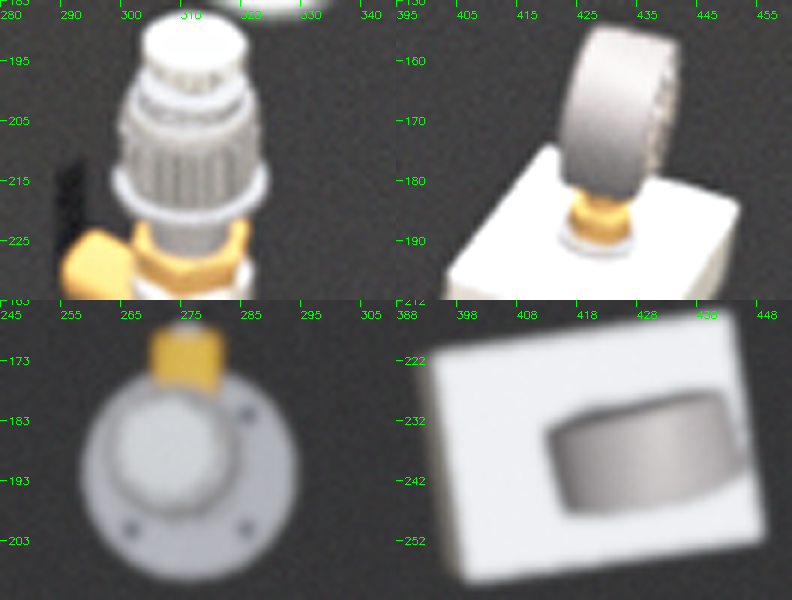

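```bash
cat > h.py <<'E'
import numpy as np,cv2
from plant import env
from scipy.spatial.transform import Rotation as Rot
C={n:env.get_calibration(n) for n in("side","top")}
def ray(n,p):
    c=C[n];d=c["R"].T@np.linalg.inv(c["mtx"])@[p[0],p[1],1];return -c["R"].T@c["t"],d
def plane(n,p,z):
    o,d=ray(n,p);return o+d*(z-o[2])/d[2]
def tri(ps,pt):
    P=[C[n]["mtx"]@np.c_[C[n]["R"],C[n]["t"]] for n in("side","top")]
    X=cv2.triangulatePoints(P[0],P[1],np.float64(ps).reshape(2,1),np.float64(pt).reshape(2,1)).ravel()
    X=X[:3]/X[3];return X
def proj(n,X):
    c=C[n];q=c["mtx"]@(c["R"]@np.array(X)+c["t"]);return q[:2]/q[2]
def grab(n,f):
    im=cv2.cvtColor(env.read_camera(n),cv2.COLOR_RGB2BGR);cv2.imwrite(f"pics/{f}.png",im);return im
def off(target):  # world offset -> tool axes
    s=env.get_state();return Rot.from_rotvec(s["tcp_rot"]).inv().apply(np.array(target)-s["eef_pos"])
def crop(im,x,y,w=66,h=50,k=6):
    o=cv2.resize(im[y:y+h,x:x+w],None,fx=k,fy=k,interpolation=cv2.INTER_CUBIC)
    for i in range(0,w,10):
        cv2.line(o,(i*k,0),(i*k,6),(0,255,0),1); cv2.putText(o,str(x+i),(i*k,18),0,.35,(0,255,0),1)
    for j in range(0,h,10):
        cv2.line(o,(0,j*k),(6,j*k),(0,255,0),1); cv2.putText(o,str(y+j),(8,j*k+4),0,.35,(0,255,0),1)
    return o
E
python3 - <<'E'
from h import *
np.set_printoptions(precision=4,suppress=True)
K=tri((312.5,191.7),(271.7,187));print("knob",K,proj("side",K),proj("top",K))
print("foot ctr z.01",plane("top",(276.5,191.8),.012))
t=cv2.imread("pics/top0.png").astype(int)
print("sleeve ring in top at face height", plane("top",(273.7,188.5),.11))
co=[(393.7,220.7),(444.5,214),(449.5,252),(400.3,259.2)]
W=np.array([plane("top",p,.034) for p in co]);print(W,W.mean(0),[np.linalg.norm(W[i]-W[(i+1)%4]) for i in range(4)])
# gauge case mask in the white top
g=t[212:262,388:454];m=((g.max(2)<205)&(g.min(2)>70)).astype(np.uint8)
st=np.zeros_like(m);cv2.fillConvexPoly(st,np.int32([[8,12],[54,5],[58,37],[15,44]]),1)
cs=cv2.findContours(m*st,cv2.RETR_EXTERNAL,cv2.CHAIN_APPROX_NONE)[0];c=max(cs,key=cv2.contourArea)
r=cv2.minAreaRect(c);print("case",cv2.contourArea(c),r,(np.array(r[0])+[388,212]))
print("shoulder side",plane("side",(395+(597-396)/6,150+237/6),.035))
# tray
T=[(126,222),(212,222),(211,288.5),(124,288.5)]
W=np.array([plane("top",p,.018) for p in T]);print("tray",W,W.mean(0),[np.linalg.norm(W[i]-W[(i+1)%4]) for i in range(4)])
print("bottle",plane("top",(207,119),.125),"beaker",plane("top",(387,119),.085))
s=env.get_state();print(Rot.from_rotvec(s["tcp_rot"]).as_matrix())
E
```

```text
knob [0.5604 0.0596 0.1448] [311.9418 191.6322] [272.0325 187.4747]
foot ctr z.01 [0.561  0.0584 0.012 ]
sleeve ring in top at face height [0.561  0.0586 0.11  ]
[[ 0.5004 -0.1806  0.034 ]
 [ 0.5138 -0.2849  0.034 ]
 [ 0.4366 -0.2937  0.034 ]
 [ 0.4226 -0.1931  0.034 ]] [ 0.4683 -0.2381  0.034 ] [np.float64(0.10517080440646405), np.float64(0.07766540302180032), np.float64(0.10164911922128142), np.float64(0.07883685160452317)]
case 521.0 ((40.624267578125, 25.057804107666016), (18.55097770690918, 32.54023742675781), 81.25383758544922) [428.6243 237.0578]
shoulder side [ 0.467  -0.2343  0.035 ]
tray [[0.4994 0.3639 0.018 ]
 [0.4989 0.1897 0.018 ]
 [0.3641 0.1906 0.018 ]
 [0.3653 0.3654 0.018 ]] [0.4319 0.2774 0.018 ] [np.float64(0.17416031336342283), np.float64(0.13478144331742672), np.float64(0.1748191450085808), np.float64(0.13412974243659026)]
bottle [0.6879 0.1802 0.125 ] beaker [ 0.6978 -0.1595  0.085 ]
[[ 0.9261  0.3773 -0.0003]
 [ 0.3773 -0.9261  0.0016]
 [ 0.0003 -0.0016 -1.    ]]
```

Careful with the scale: shifts go in shares of 62.5 mm and turns go in shares of 120 degrees. That gives: 0.045 m is 0.72, -0.033 m is -0.528.

```bash
python3 steer.py '[1, 0.72, -0.528, 0, 0, 0, 0, 1, 0.72, -0.528, 0, 0, 0, 0, 1, 0.72, -0.528, 0, 0, 0, 0, 1, 0.72, -0.528, 0, 0, 0, 0, 1, 0.72, -0.528, 0, 0, 0, 0, 1, 0.72, -0.528, 0, 0, 0, 0, 1, 0.72, -0.528, 0, 0, 0, 0, 1, 0.72, -0.528, 0, 0, 0, 0, 1, 0.72, -0.528, 0, 0, 0, 0, 1, 0.72, -0.528, 0, 0, 0, 0]' 60; python3 -c "
from h import *
print(off([.5607,.059,.200]),env.get_state()['joints'])"
```

```text
t: 1.35
eef_pos: [0.5003, -0.0322, 0.2311]
tcp_rot: [3.083, 0.604, -0.0]
contact_force: [0.6, -1.0, -0.2]
gripper_width: 1.0
finger_force: 0.0
[ 0.09034111 -0.06169145  0.03108439] [-2.87029986e-01  1.71108611e-01  1.64790459e+00 -1.56060517e-04
  1.32281006e+00  8.96938640e-01]
```

Converted, 0.04 m is 0.64, -0.03 m is -0.48.

```bash
python3 steer.py '[1, 0.64, -0.48, 0, 0, 0, 0, 1, 0.64, -0.48, 0, 0, 0, 0, 1, 0, 0, 0.48, 0, 0, 0, 1, 0, 0, 0, 0, 0, 0, 1, 0, 0, 0, 0, 0, 0]'; python3 -c "
from h import *
print(off([.5607,.059,.096]))"
```

```text
t: 1.98
eef_pos: [0.5512, 0.0513, 0.2017]
tcp_rot: [3.083, 0.603, -0.0]
contact_force: [-1.5, 0.3, 1.0]
gripper_width: 0.997
finger_force: 0.0
[ 0.01173145 -0.00354951  0.10574751]
```

Converted, 0.035 m is 0.56, 0.034 m is 0.544.

```bash
python3 steer.py '[1, 0.1872, -0.056, 0, 0, 0, 0, 1, 0, 0, 0.56, 0, 0, 0, 1, 0, 0, 0.56, 0, 0, 0, 1, 0, 0, 0.544, 0, 0, 0, 1, 0, 0, 0, 0, 0, 0, 1, 0, 0, 0, 0, 0, 0]'
python3 - <<'E'
from h import *
print(off([.5607,.059,.0975]))
a=grab("side","s1");b=grab("top","t1")
cv2.imwrite("pics/m2.png",np.hstack([crop(a,270,150,66,90),crop(b,240,150,66,90)]))
E
```

```text
t: 2.72
eef_pos: [0.5622, 0.0592, 0.099]
tcp_rot: [3.083, 0.603, 0.004]
contact_force: [0.8, 0.7, 0.3]
gripper_width: 0.999
finger_force: 0.0
[-0.00148637 -0.00036308  0.00148398]
```

View pics/m2.png

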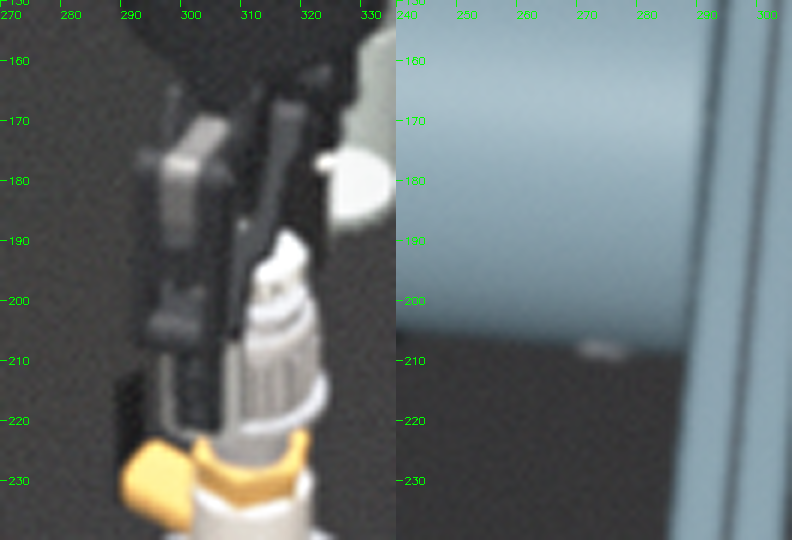

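Side view shows the fingers on both sides of the sleeve (near fingertip at about (300,220), flange at about (315,217)); the arm blocks the top view. Now I close on the sleeve.

Converted, -0.001 m is -0.016.

```bash
python3 steer.py '[0.3, -0.016, 0, 0, 0, 0, 0, 0.3, 0, 0, 0, 0, 0, 0, 0.3, 0, 0, 0, 0, 0, 0, 0.3, 0, 0, 0, 0, 0, 0, 0.3, 0, 0, 0, 0, 0, 0, 0.3, 0, 0, 0, 0, 0, 0]' 50
```

```text
t: 3.58
eef_pos: [0.5603, 0.0584, 0.098]
tcp_rot: [3.082, 0.604, 0.002]
contact_force: [-1.5, -3.8, 5.1]
gripper_width: 0.483
finger_force: 50.0
```

Converted, 0.004 m is 0.064, 0.003 m is 0.048.

```bash
python3 steer.py '[0.3, 0, 0, 0.064, 0, 0, 0, 0.3, 0, 0, 0.048, 0, 0, 0, 0.3, 0, 0, 0.032, 0, 0, 0, 0.3, 0, 0, 0, 0, 0, 0, 0.3, 0, 0, 0, 0, 0, 0]'; python3 steer.py '[0.3, 0, 0, 0.016, 0, 0, 0, 0.3, 0, 0, 0, 0, 0, 0]'
```

```text
t: 4.2
eef_pos: [0.5603, 0.0584, 0.0889]
tcp_rot: [3.082, 0.604, 0.001]
contact_force: [-0.7, -4.9, 6.8]
gripper_width: 0.48
finger_force: 51.4
t: 4.45
eef_pos: [0.5603, 0.0584, 0.0879]
tcp_rot: [3.082, 0.604, 0.002]
contact_force: [-1.4, -3.7, 6.7]
gripper_width: 0.484
finger_force: 51.4
```

Converted, -0.03 m is -0.48.

```bash
python3 steer.py '[1, 0, 0, 0, 0, 0, 0, 1, 0, 0, 0, 0, 0, 0, 1, 0, 0, 0, 0, 0, 0, 1, 0, 0, 0, 0, 0, 0]'; python3 steer.py '[1, 0, 0, -0.48, 0, 0, 0, 1, 0, 0, -0.48, 0, 0, 0, 1, 0, 0, -0.48, 0, 0, 0, 1, 0, 0, -0.48, 0, 0, 0, 1, 0, 0, 0, 0, 0, 0]';python3 - <<'E'
from h import *
a=grab("side","s2")
cv2.imwrite("pics/m3.png",np.hstack([crop(cv2.imread("pics/side0.png"),275,170,66,75),crop(a,275,170,66,75)]))
E
```

```text
t: 4.95
eef_pos: [0.5596, 0.0592, 0.087]
tcp_rot: [-3.083, -0.604, 0.001]
contact_force: [0.0, -0.6, -0.5]
gripper_width: 0.997
finger_force: 0.0
t: 5.58
eef_pos: [0.5614, 0.059, 0.2099]
tcp_rot: [3.082, 0.604, 0.008]
contact_force: [0.7, -0.2, -0.0]
gripper_width: 1.003
finger_force: 0.0
```

View pics/m3.png

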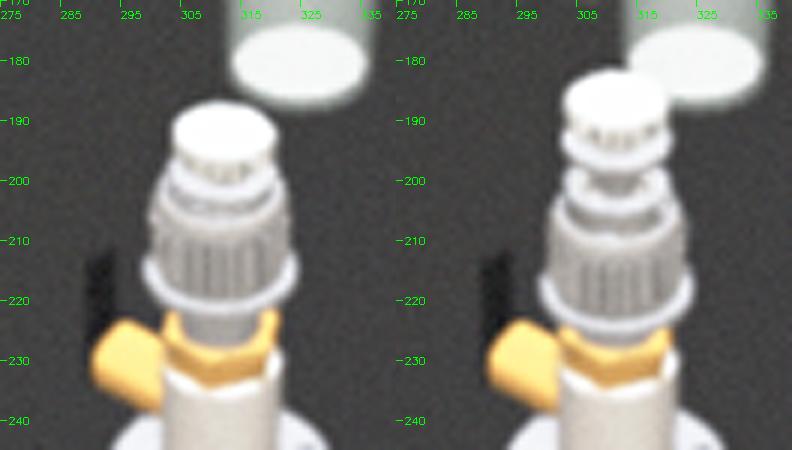

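The plug is released: knob top rose from row ~187 to ~182, the collar stands clear, and the sleeve flange dropped to row ~223. Now I grip the knob.

Converted, 0.033 m is 0.528.

```bash
python3 steer.py '[0.7, 0, 0, 0.528, 0, 0, 0, 0.7, 0, 0, 0.528, 0, 0, 0, 0.7, 0, 0, 0, 0, 0, 0, 0.1, 0, 0, 0, 0, 0, 0, 0.1, 0, 0, 0, 0, 0, 0, 0.1, 0, 0, 0, 0, 0, 0, 0.1, 0, 0, 0, 0, 0, 0, 0.1, 0, 0, 0, 0, 0, 0]' 40; python3 steer.py '[0.1, 0, 0, -0.32, 0, 0, 0, 0.1, 0, 0, -0.48, 0, 0, 0, 0.1, 0, 0, -0.48, 0, 0, 0, 0.1, 0, 0, 0, 0, 0, 0]';python3 - <<'E'
from h import *
print(off([.4319,.2774,.2]))
a=grab("side","s3")
cv2.imwrite("pics/m4.png",crop(a,265,110,90,130,4))
E
```

```text
t: 6.62
eef_pos: [0.5606, 0.0589, 0.1422]
tcp_rot: [3.082, 0.604, 0.003]
contact_force: [0.6, 0.6, 4.6]
gripper_width: 0.301
finger_force: 47.1
t: 7.12
eef_pos: [0.5607, 0.059, 0.2229]
tcp_rot: [3.082, 0.604, 0.005]
contact_force: [0.3, -0.1, -0.1]
gripper_width: 0.305
finger_force: 48.5
[-0.03699104 -0.25088247  0.02240787]
```

View pics/m4.png

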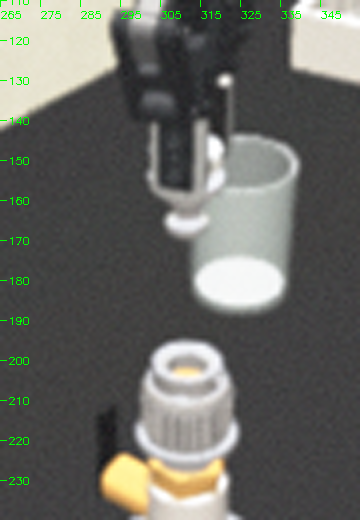

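Converted, -0.05 m is -0.8, -0.0074 m is -0.1184.

```bash
python3 steer.py '[0.1, -0.1184, -0.8, 0, 0, 0, 0, 0.1, -0.1184, -0.8, 0, 0, 0, 0, 0.1, -0.1184, -0.8, 0, 0, 0, 0, 0.1, -0.1184, -0.8, 0, 0, 0, 0, 0.1, -0.1184, -0.8, 0, 0, 0, 0, 0.1, 0, 0, 0.8, 0, 0, 0, 0.1, 0, 0, 0.8, 0, 0, 0, 0.1, 0, 0, 0.8, 0, 0, 0, 0.1, 0, 0, 0.32, 0, 0, 0, 0.1, 0, 0, 0, 0, 0, 0]'; python3 steer.py '[0.1, 0, 0, 0, 0, 0, 0]';python3 -c "
from h import *
print(off([.4319,.2774,.033]))"
```

```text
t: 8.43
eef_pos: [0.4282, 0.2755, 0.0481]
tcp_rot: [3.082, 0.604, -0.012]
contact_force: [-0.6, 0.3, -1.5]
gripper_width: 0.301
finger_force: 48.5
t: 8.55
eef_pos: [0.4312, 0.2766, 0.0513]
tcp_rot: [3.083, 0.604, -0.0]
contact_force: [0.2, -0.0, -1.9]
gripper_width: 0.301
finger_force: 48.5
[ 0.0009223  -0.00048275  0.01834452]
```

Converted, 0.01 m is 0.16, 0.006 m is 0.096.

```bash
python3 steer.py '[0.1, 0, 0, 0.16, 0, 0, 0, 0.1, 0, 0, 0.096, 0, 0, 0, 0.1, 0, 0, 0, 0, 0, 0, 0.5, 0, 0, 0, 0, 0, 0, 0.8, 0, 0, 0, 0, 0, 0, 0.8, 0, 0, 0, 0, 0, 0, 0.8, 0, 0, 0, 0, 0, 0]'; python3 steer.py '[1, 0, 0, -0.48, 0, 0, 0, 1, 0, 0, -0.96, 0, 0, 0, 1, 0, 0, -0.96, 0, 0, 0, 1, 0, 0.8, 0, 0, 0, 0, 1, 0, 0.8, 0, 0, 0, 0, 1, 0, 0.8, 0, 0, 0, 0, 1, 0, 0.8, 0, 0, 0, 0, 1, -0.8, 0.32, 0, 0, 0, 0, 1, -0.8, 0.32, 0, 0, 0, 0, 1, 0, 0, 0, 0, 0, 0]';python3 - <<'E'
from h import *
a=grab("side","s4");b=grab("top","t4")
cv2.imwrite("pics/m5.png",np.vstack([np.hstack([crop(a,200,190,130,100,3),crop(a,280,185,65,50,6)]),np.hstack([crop(b,110,200,130,100,3),crop(b,245,163,65,50,6)])]))
E
```

```text
t: 9.43
eef_pos: [0.4314, 0.2767, 0.0355]
tcp_rot: [-3.083, -0.604, -0.001]
contact_force: [-0.4, -0.3, -0.0]
gripper_width: 0.796
finger_force: 0.0
t: 10.68
eef_pos: [0.4267, 0.0149, 0.1851]
tcp_rot: [-3.084, -0.598, 0.003]
contact_force: [0.9, 0.2, 0.5]
gripper_width: 1.001
finger_force: 0.0
```

View pics/m5.png

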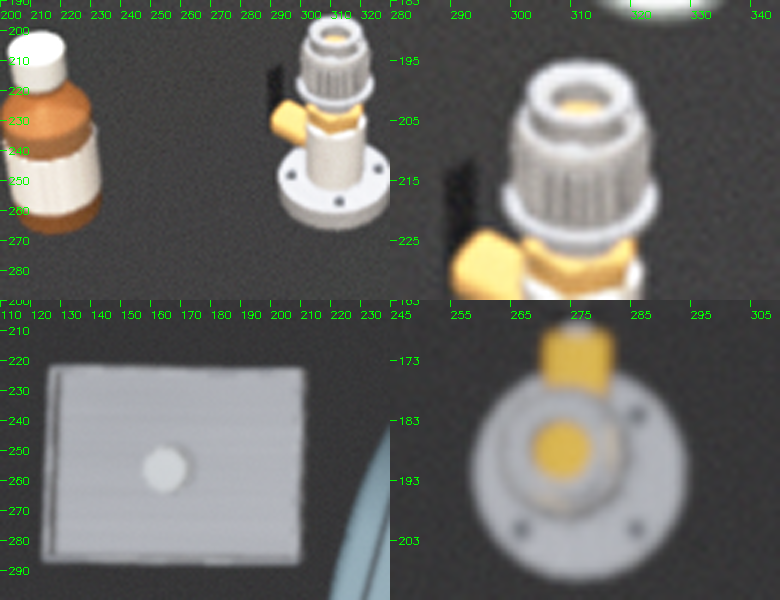

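Plug stands in the tray at top pixel (165,256); the coupler mouth is free and the sleeve stays down. Now gauge pose and yaw from silhouette generators.

Run:
```python
from h import *
np.set_printoptions(precision=4,suppress=True)
for z in(.118,.110):
  A=plane("side",(429,154.5),z);B=plane("side",(442.3,157.5),z);v=A-B;print("side top edge",A,B,np.linalg.norm(v),np.degrees(np.arctan2(v[1],v[0])))
def px(x,y):return (388+(x-396)/6,212+(y-300)/6)
for a,b,z in(((547,432),(570,515),.085),((722,390),(748,470),.1)):
  A=plane("top",px(*a),z);B=plane("top",px(*b),z);v=A-B;print("top gen",A,B,np.linalg.norm(v),np.degrees(np.arctan2(v[1],v[0])))
print("case ctr top",plane("top",(428.6,237),.093))
print("face tri",tri((311.5,200.6),proj("top",[.5608,.0589,.125])))
for z in(.12,.125,.13):print(z,plane("side",(311.5,200.6),z))
b=cv2.imread("pics/t4.png");h=cv2.cvtColor(b,cv2.COLOR_BGR2HSV)[178:200,262:286]
m=((h[...,0]>15)&(h[...,0]<35)&(h[...,1]>100)).astype(np.uint8)
M=cv2.moments(m);p=(262+M["m10"]/M["m00"],178+M["m01"]/M["m00"]);print("brass",p,M["m00"],plane("top",p,.095))
s=env.get_state();R=Rot.from_rotvec(s["tcp_rot"]).as_matrix();print(s["eef_pos"],R[:,0],R[:,1],s["joints"])
```

```text
side top edge [ 0.4804 -0.2366  0.118 ] [ 0.4528 -0.2432  0.118 ] 0.028443052261636216 13.441562627908237
side top edge [ 0.486  -0.2499  0.11  ] [ 0.4579 -0.2566  0.11  ] 0.028901879070382552 13.441562627907942
top gen [ 0.4749 -0.2074  0.085 ] [ 0.4484 -0.2144  0.085 ] 0.027378003339189 14.812033733780389
top gen [ 0.4883 -0.2594  0.1   ] [ 0.4631 -0.2672  0.1   ] 0.02633963013106692 17.19861115122642
case ctr top [ 0.4693 -0.2349  0.093 ]
face tri [0.5612 0.0592 0.1247]
0.12 [0.5656 0.0543 0.12  ]
0.125 [0.5612 0.0597 0.125 ]
0.13 [0.5568 0.0651 0.13  ]
brass (273.0, 187.5) 60.0 [0.5639 0.0608 0.095 ]
[0.4294 0.0163 0.1857] [0.9267 0.3757 0.0012] [ 0.3757 -0.9267  0.0004] [-0.2232  0.0784  1.8741  0.0004  1.1878  0.9623]
```

Converted, -0.18 rad / 2.0944 = -0.0859.

```bash
python3 steer.py '[1, 0, 0, 0, 0, 0, -0.0859, 1, 0, 0, 0, 0, 0, -0.0859, 1, 0, 0, 0, 0, 0, -0.0859, 1, 0, 0, 0, 0, 0, -0.0859, 1, 0, 0, 0, 0, 0, -0.0859, 1, 0, 0, 0, 0, 0, -0.0859, 1, 0, 0, 0, 0, 0, -0.0859, 1, 0, 0, 0, 0, 0, -0.085, 1, 0, 0, 0, 0, 0, 0, 1, 0, 0, 0, 0, 0, 0]' 30;python3 -c "
from h import *
s=env.get_state();R=Rot.from_rotvec(s['tcp_rot']).as_matrix();print(R[:,0],R[:,1],s['joints'])
print(off([.468,-.237,.18]))"
```

```text
t: 12.02
eef_pos: [0.4296, 0.0171, 0.1853]
tcp_rot: [1.925, 2.483, 0.0]
contact_force: [-0.1, -0.4, -0.3]
gripper_width: 1.001
finger_force: 0.0
[-2.48963994e-01  9.68512739e-01  6.48442081e-05] [9.68512721e-01 2.48963975e-01 2.18866331e-04] [-2.20974035e-01  8.00934910e-02  1.87336094e+00  1.69642276e-04
  1.18797287e+00 -4.72647804e-01]
[-0.2556575 -0.0261021  0.0052927]
```

Converted, -0.051 m is -0.816, -0.0052 m is -0.0832.

```bash
python3 steer.py '[1, -0.816, -0.0832, 0, 0, 0, 0, 1, -0.816, -0.0832, 0, 0, 0, 0, 1, -0.816, -0.0832, 0, 0, 0, 0, 1, -0.816, -0.0832, 0, 0, 0, 0, 1, -0.816, -0.0832, 0, 0, 0, 0, 1, 0, 0, 0, 0, 0, 0, 1, 0, 0, 0, 0, 0, 0]';python3 - <<'E'
from h import *
print(off([.468,-.237,.07]))
a=grab("side","s5")
cv2.imwrite("pics/m6.png",crop(a,385,90,80,130,4))
E
```

```text
t: 12.9
eef_pos: [0.4678, -0.2362, 0.1849]
tcp_rot: [-1.924, -2.482, -0.001]
contact_force: [0.7, 0.5, 0.1]
gripper_width: 1.001
finger_force: 0.0
[-9.56260586e-04  2.85834203e-05  1.14889466e-01]
```

View pics/m6.png

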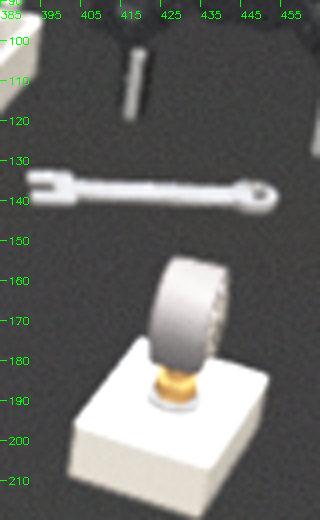

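Fingers are at (418,110) and (461,115), on either side of the case (430,180) beneath them. I descend and grip.

Converted, 0.04 m is 0.64, 0.034 m is 0.544.

```bash
python3 steer.py '[1, -0.016, 0, 0.64, 0, 0, 0, 1, 0, 0, 0.64, 0, 0, 0, 1, 0, 0, 0.544, 0, 0, 0, 1, 0, 0, 0, 0, 0, 0, 0.2, 0, 0, 0, 0, 0, 0, 0.2, 0, 0, 0, 0, 0, 0, 0.2, 0, 0, 0, 0, 0, 0, 0.2, 0, 0, 0, 0, 0, 0, 0.2, 0, 0, 0, 0, 0, 0]' 40; python3 -c "
from h import *
print(off([.468,-.237,.07]))"
```

```text
t: 14.08
eef_pos: [0.4689, -0.2383, 0.0724]
tcp_rot: [1.921, 2.483, -0.0]
contact_force: [-0.8, 0.8, 6.7]
gripper_width: 0.345
finger_force: 45.7
[ 0.0014489  -0.00055789  0.00243555]
```

Converted, -0.05 m is -0.8, -0.045 m is -0.72.

```bash
python3 steer.py '[0.2, 0, 0, -0.32, 0, 0, 0, 0.2, 0, 0, -0.64, 0, 0, 0, 0.2, 0, 0, -0.8, 0, 0, 0, 0.2, 0, 0, -0.72, 0, 0, 0, 0.2, 0, 0, 0, 0, 0, 0]'; python3 -c "
from h import *
print(off([.561,.059,.225]))"
```

```text
t: 14.7
eef_pos: [0.4699, -0.239, 0.2299]
tcp_rot: [1.918, 2.479, -0.0]
contact_force: [0.3, 0.5, -3.8]
gripper_width: 0.346
finger_force: 45.0
[0.26560178 0.16300934 0.00405908]
```

```bash
python3 steer.py '[0.2, 0.7088, 0.4352, 0, 0, 0, 0, 0.2, 0.7088, 0.4352, 0, 0, 0, 0, 0.2, 0.7088, 0.4352, 0, 0, 0, 0, 0.2, 0.7088, 0.4352, 0, 0, 0, 0, 0.2, 0.7088, 0.4352, 0, 0, 0, 0, 0.2, 0.7088, 0.4352, 0, 0, 0, 0, 0.2, 0, 0, 0, 0, 0, 0, 0.2, 0, 0, 0, 0, 0, 0, 0.2, 0, 0, 0, 0, 0, 0]';python3 - <<'E'
from h import *
s=env.get_state();R=Rot.from_rotvec(s["tcp_rot"]).as_matrix();print(s["contact_force"],R[:,2],off([.561,.059,.225]))
a=grab("side","s6");b=grab("top","t6")
cv2.imwrite("pics/m7.png",np.hstack([crop(a,280,125,50,95,6),crop(b,240,145,66,95,6)]))
E
```

```text
t: 15.82
eef_pos: [0.5589, 0.0595, 0.2254]
tcp_rot: [-1.923, -2.483, 0.002]
contact_force: [-0.0, -0.1, -3.0]
gripper_width: 0.343
finger_force: 44.8
[-0.00605495 -0.07829867 -2.98625829] [-1.76674526e-03 -2.10409434e-04 -9.99998417e-01] [-0.00096423  0.00193028  0.00042619]
```

View pics/m7.png

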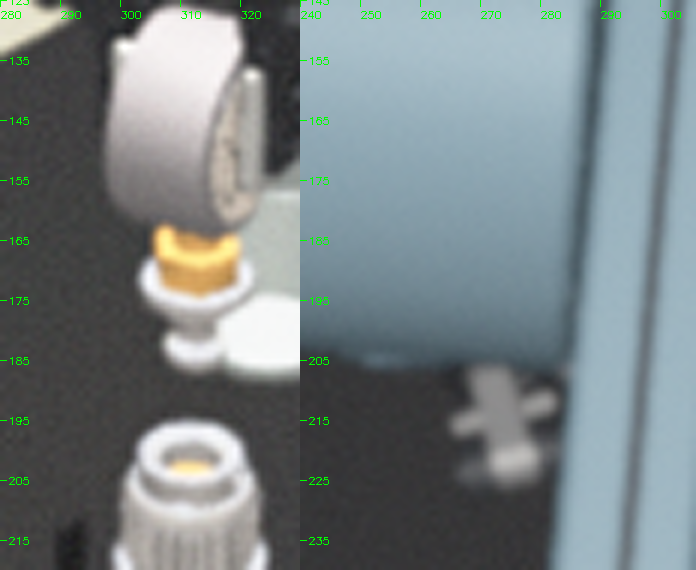

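Run:
```python
from h import *
np.set_printoptions(precision=4,suppress=True)
T=np.array([.5589,.0595])
for n,p,z in(("collar",(312.7,172),.187),("tip",(312.1,183.4),.1628)):
    print(n,plane("side",p,z), proj("side",[*T,z]))
print(plane("side",(311.6,200.5),.1247),proj("side",[.561,.059,.1247]))
d=C["side"]["R"][0]; print("px per mm along", d[:2])
for z in (.187,.1628,.1247):print(proj("side",[.561,.059,z]))
# sub-pixel edges: widths along rows
a=cv2.imread("pics/s6.png").astype(int).mean(2)
for r in range(165,190,2):print(r,a[r,298:328].astype(int))
```

```text
collar [0.5582 0.0605 0.187 ] [312.7297 171.612 ]
tip [0.5597 0.0601 0.1628] [312.6668 183.4015]
[0.5615 0.059  0.1247] [311.8366 200.6129]
px per mm along [-0.7887 -0.6145]
[311.9612 171.0774]
[311.9115 182.8562]
[311.8366 200.6129]
165 [ 67  68  61  67  62  62  64 109 189 216 205 171 150 154 155 152 143 137
 165 207 212 211 195 188 192 191 187 187 187 188]
167 [ 66  68  63  63  64  62  81 122 178 207 212 209 204 202 200 200 202 209
 212 212 205 195 191 190 189 189 192 189 190 187]
169 [ 65  65  62  64  68 115 202 229 170 138 143 153 168 179 186 194 186 176
 172 157 149 188 233 228 197 191 191 189 189 186]
171 [ 68  65  66  60  87 169 242 244 212 165 152 154 159 159 156 159 157 151
 147 140 133 183 237 239 196 186 189 190 188 188]
173 [ 65  65  65  64  71 119 200 236 237 227 209 197 187 177 165 159 168 177
 184 207 230 234 226 191 182 194 198 198 194 187]
175 [ 64  64  66  69  65  77 107 146 177 195 213 227 236 238 235 235 236 238
 233 215 198 187 188 219 240 246 246 245 245 243]
177 [ 66  66  62  69  63  62  68  75  90 112 144 161 163 167 169 168 170 166
 171 195 222 241 247 247 247 247 247 247 246 246]
179 [ 65  65  61  65  65  62  65  64  59  69  98 119 134 145 150 145 139 157
 215 244 247 247 247 247 247 247 247 247 247 247]
181 [ 68  68  66  64  60  62  65  57  76 141 212 210 188 177 168 170 177 200
 229 242 246 246 246 247 247 247 246 247 246 247]
183 [ 67  62  65  69  61  67  64  66  76 134 207 237 242 240 235 237 237 238
 230 224 243 247 247 248 247 247 248 247 247 247]
185 [ 64  65  65  61  67  63  64  61  59  76 110 147 172 189 189 188 179 165
 147 158 195 216 232 242 245 245 246 246 245 244]
187 [ 63  64  69  65  68  65  66  64  63  64  65  68  76  86  93  93  84  77
  74  82 104 117 131 137 143 146 151 155 150 146]
189 [64 59 64 63 66 62 66 67 67 63 64 68 62 65 63 65 64 61 61 58 67 62 67 71
 69 69 69 75 76 70]
```

Gauge collar is centred at (312.7,172), tip (312.3,183.4), mouth (311.7,200.5): the gauge axis agrees with the TCP, and needs a shift of about 2 mm. I align and lower to the mouth.

Converted, 0.015 m is 0.24, -0.001 m is -0.016.

```bash
python3 steer.py '[0.2, -0.016, 0.032, 0, 0, 0, 0, 0.2, 0, 0, 0.24, 0, 0, 0, 0.2, 0, 0, 0.24, 0, 0, 0, 0.2, 0, 0, 0, 0, 0, 0, 0.2, 0, 0, 0.048, 0, 0, 0, 0.2, 0, 0, 0.048, 0, 0, 0, 0.2, 0, 0, 0, 0, 0, 0]'; python3 steer.py '[0.2, 0, 0, 0.032, 0, 0, 0, 0.2, 0, 0, 0.032, 0, 0, 0, 0.2, 0, 0, 0, 0, 0, 0]'
```

```text
t: 16.8
eef_pos: [0.5617, 0.0602, 0.1903]
tcp_rot: [-1.922, -2.485, 0.0]
contact_force: [-0.3, -0.0, -2.5]
gripper_width: 0.344
finger_force: 44.8
t: 17.18
eef_pos: [0.5618, 0.0599, 0.1864]
tcp_rot: [1.922, 2.485, -0.0]
contact_force: [0.6, -1.0, -2.6]
gripper_width: 0.35
finger_force: 45.0
```

```bash
python3 -c "
from h import *
s=env.get_state();print(s['contact_force'],s['moment'],s['eef_pos'],off([.561,.059,.18]))"
```

```text
[ 0.58450172 -1.00367201 -2.59203512] [-0.21258635 -0.0248168   0.05270499] [0.56179061 0.05985482 0.18635189] [-0.00062549 -0.00098097  0.00635207]
```

Converted, 0.002 m is 0.032, 0.001 m is 0.016.

```bash
python3 steer.py '[0.2, -0.0096, -0.0128, 0.016, 0, 0, 0, 0.2, 0, 0, 0.032, 0, 0, 0, 0.2, 0, 0, 0, 0, 0, 0]'; python3 steer.py '[0.2, 0, 0, 0.032, 0, 0, 0, 0.2, 0, 0, 0.032, 0, 0, 0, 0.2, 0, 0, 0, 0, 0, 0]';python3 -c "
from h import *
s=env.get_state();print(s['contact_force'],s['moment'],s['eef_pos'],off([.561,.059,.18]))"
```

```text
t: 17.55
eef_pos: [0.5617, 0.0586, 0.1834]
tcp_rot: [1.921, 2.483, 0.0]
contact_force: [3.3, -3.3, -2.4]
gripper_width: 0.341
finger_force: 44.9
t: 17.92
eef_pos: [0.5617, 0.0586, 0.1791]
tcp_rot: [1.921, 2.483, -0.0]
contact_force: [3.5, -5.4, -4.0]
gripper_width: 0.345
finger_force: 44.8
[ 3.47244967 -5.35870594 -3.95734734] [-1.08095723 -0.79353485 -0.03023263] [0.56170411 0.05863517 0.17914659] [ 0.00052878 -0.00058918 -0.00085466]
```

Converted, 0.001 m is 0.016, -0.0007 m is -0.0112.

```bash
python3 steer.py '[0.2, -0.0112, 0.0064, 0, 0, 0, 0, 0.2, 0, 0, 0.016, 0, 0, 0, 0.2, 0, 0, 0, 0, 0, 0]'; python3 steer.py '[0.2, 0, 0, 0.016, 0, 0, 0, 0.2, 0, 0, 0, 0, 0, 0]'
```

```text
t: 18.3
eef_pos: [0.5619, 0.0586, 0.1784]
tcp_rot: [1.922, 2.484, 0.0]
contact_force: [2.6, -4.2, -1.9]
gripper_width: 0.344
finger_force: 45.0
t: 18.55
eef_pos: [0.562, 0.0586, 0.1779]
tcp_rot: [1.921, 2.484, 0.001]
contact_force: [0.7, -4.3, 3.5]
gripper_width: 0.348
finger_force: 45.5
```

Converted, 0.001 m is 0.016, -0.0006 m is -0.0096.

```bash
python3 steer.py '[0.2, -0.0096, 0, 0, 0, 0, 0, 0.2, 0, 0, 0.016, 0, 0, 0, 0.2, 0, 0, 0, 0, 0, 0]'; python3 steer.py '[0.2, 0, 0, 0.016, 0, 0, 0, 0.2, 0, 0, 0.016, 0, 0, 0, 0.2, 0, 0, 0, 0, 0, 0]'
```

```text
t: 18.92
eef_pos: [0.5619, 0.0584, 0.1765]
tcp_rot: [1.922, 2.485, 0.001]
contact_force: [1.4, -2.4, 3.7]
gripper_width: 0.348
finger_force: 45.6
t: 19.3
eef_pos: [0.562, 0.0582, 0.1743]
tcp_rot: [1.922, 2.485, 0.0]
contact_force: [1.4, -2.5, 4.1]
gripper_width: 0.344
finger_force: 45.5
```

Converted, 0.001 m is 0.016, -0.0003 m is -0.0048.

```bash
python3 steer.py '[0.2, -0.0048, 0, 0.016, 0, 0, 0, 0.2, 0, 0, 0.016, 0, 0, 0, 0.2, 0, 0, 0.016, 0, 0, 0, 0.2, 0, 0, 0, 0, 0, 0]'; python3 steer.py '[0.2, 0, 0, 0.016, 0, 0, 0, 0.2, 0, 0, 0.016, 0, 0, 0, 0.2, 0, 0, 0, 0, 0, 0]'
```

```text
t: 19.8
eef_pos: [0.5621, 0.058, 0.1714]
tcp_rot: [1.922, 2.485, 0.001]
contact_force: [1.8, -2.3, 4.9]
gripper_width: 0.343
finger_force: 45.6
t: 20.18
eef_pos: [0.562, 0.0581, 0.1693]
tcp_rot: [1.922, 2.485, 0.001]
contact_force: [3.2, -0.8, 4.4]
gripper_width: 0.345
finger_force: 45.5
```

```bash
python3 steer.py '[0.2, 0, 0.0048, 0.016, 0, 0, 0, 0.2, 0, 0, 0.016, 0, 0, 0, 0.2, 0, 0, 0, 0, 0, 0]'; python3 steer.py '[0.2, 0, 0, 0.016, 0, 0, 0, 0.2, 0, 0, 0, 0, 0, 0]'
```

```text
t: 20.55
eef_pos: [0.5621, 0.058, 0.1671]
tcp_rot: [-1.922, -2.485, -0.0]
contact_force: [2.3, -2.1, 3.4]
gripper_width: 0.35
finger_force: 45.4
t: 20.8
eef_pos: [0.5621, 0.0581, 0.1662]
tcp_rot: [-1.922, -2.485, -0.0]
contact_force: [2.4, -1.4, 2.5]
gripper_width: 0.349
finger_force: 45.6
```

Careful with the scale: shifts go in shares of 62.5 mm and turns go in shares of 120 degrees. That gives: 0.0005 m is 0.008.

```bash
python3 steer.py '[0.2, 0, 0, 0.008, 0, 0, 0, 0.2, 0, 0, 0, 0, 0, 0]'; python3 steer.py '[0.2, 0, 0, 0.008, 0, 0, 0, 0.2, 0, 0, 0, 0, 0, 0]';python3 steer.py '[0.2, 0, 0, 0.008, 0, 0, 0, 0.2, 0, 0, 0, 0, 0, 0]'
```

```text
t: 21.05
eef_pos: [0.5621, 0.058, 0.1661]
tcp_rot: [1.922, 2.485, 0.0]
contact_force: [0.7, -1.3, 5.2]
gripper_width: 0.346
finger_force: 45.8
t: 21.3
eef_pos: [0.5621, 0.058, 0.166]
tcp_rot: [1.922, 2.485, 0.0]
contact_force: [-0.1, -2.1, 8.5]
gripper_width: 0.349
finger_force: 46.1
t: 21.55
eef_pos: [0.5621, 0.058, 0.166]
tcp_rot: [1.922, 2.485, 0.001]
contact_force: [0.3, -2.3, 10.7]
gripper_width: 0.346
finger_force: 46.4
```

Run:
```python
from h import *
a=grab("side","s7")
for f in("side0","s4","s7"):
    g=cv2.imread(f"pics/{f}.png").astype(int).mean(2);print(f,g[190:236,309:314].mean(1).astype(int))
s=env.get_state();print(s["contact_force"],s["moment"])
```

```text
side0 [254 254 254 254 254 254 243 217 204 201 208 238 239 212 186 197 217 225
 210 192 180 161 155 153 152 152 153 153 151 163 205 227 193 166 164 165
 165 177 205 206 179 160 156 163 209 245]
s4 [ 64  65  64  63  83 163 236 240 218 176 163 171 203 229 240 214 176 165
 180 217 231 216 193 179 172 159 153 152 152 152 153 151 159 197 228 194
 167 175 206 205 179 160 156 163 208 245]
s7 [111 106 115 138 170 204 209 185 161 157 156 188 231 225 186 176 210 226
 209 194 181 163 154 153 152 153 152 152 150 161 205 226 194 168 163 164
 163 176 205 207 179 159 156 163 208 245]
[-0.05801907 -1.90509949 10.78197759] [-0.44298118  0.03029975 -0.09649328]
```

The sleeve flange is back at row 221, as at the start: up and locked. Now I relieve the push, release and withdraw.

Converted, -0.0015 m is -0.024.

```bash
python3 steer.py '[0.2, 0, 0, -0.024, 0, 0, 0, 0.2, 0, 0, 0, 0, 0, 0, 0.6, 0, 0, 0, 0, 0, 0, 1, 0, 0, 0, 0, 0, 0, 1, 0, 0, 0, 0, 0, 0, 1, 0, 0, 0, 0, 0, 0]'; python3 steer.py '[1, 0, 0, -0.32, 0, 0, 0, 1, 0, 0, -0.64, 0, 0, 0, 1, 0, 0, -0.8, 0, 0, 0, 1, 0, 0, -0.48, 0, 0, 0, 1, -0.8, 0, 0, 0, 0, 0, 1, -0.8, -0.32, 0, 0, 0, 0, 1, -0.8, -0.32, 0, 0, 0, 0, 1, -0.8, -0.32, 0, 0, 0, 0, 1, 0, 0, 0, 0, 0, 0]';python3 - <<'E'
from h import *
a=grab("side","s8");b=grab("top","t8")
cv2.imwrite("pics/m8.png",np.vstack([np.hstack([crop(a,265,120,100,75,4),crop(a,265,190,100,75,4)]),np.hstack([crop(b,110,200,100,75,4),crop(b,235,150,100,75,4)])]))
for f in("side0","s8"):
    g=cv2.imread(f"pics/{f}.png").astype(int).mean(2);print(f,g[190:236,309:314].mean(1).astype(int))
E
```

```text
t: 22.35
eef_pos: [0.5618, 0.0581, 0.166]
tcp_rot: [-1.922, -2.484, 0.001]
contact_force: [1.0, 0.1, -0.6]
gripper_width: 1.001
finger_force: 0.0
t: 23.48
eef_pos: [0.5536, -0.1544, 0.3058]
tcp_rot: [-1.929, -2.48, 0.002]
contact_force: [-0.2, 0.2, 0.1]
gripper_width: 1.004
finger_force: 0.0
side0 [254 254 254 254 254 254 243 217 204 201 208 238 239 212 186 197 217 225
 210 192 180 161 155 153 152 152 153 153 151 163 205 227 193 166 164 165
 165 177 205 206 179 160 156 163 209 245]
s8 [111 108 120 149 179 209 200 172 159 156 165 206 236 212 176 177 210 225
 210 193 181 166 156 154 152 154 152 152 150 162 205 226 193 167 164 164
 164 176 206 206 179 159 158 164 209 245]
```

View pics/m8.png

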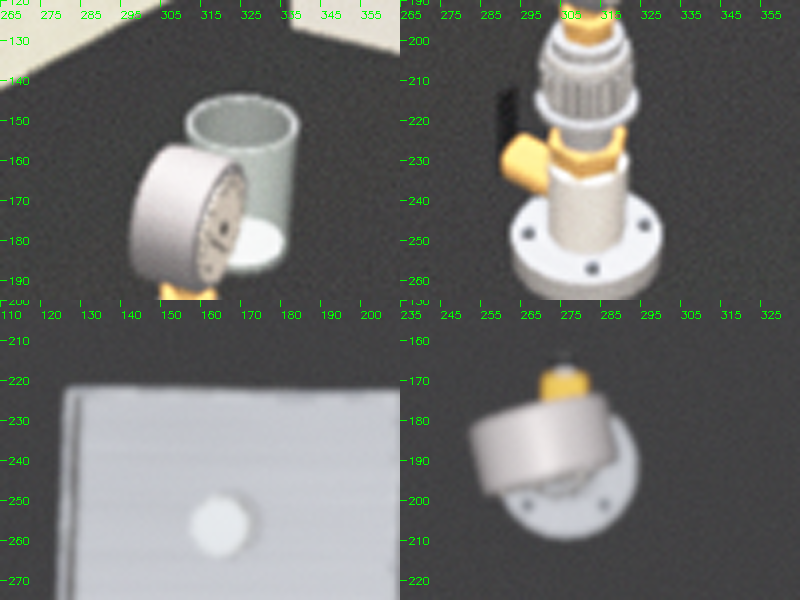

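The gauge stands upright in the coupler with the collar just above the face. The sleeve is up (flange at row 221), the plug is in the tray at (165,256), the beaker has not moved and the arm is clear.

```bash
python3 steer.py '[1, 0, 0, 0, 0, 0, 0, 1, 0, 0, 0, 0, 0, 0, 1, 0, 0, 0, 0, 0, 0, 1, 0, 0, 0, 0, 0, 0]'; python3 -c "
from plant import env
print(env.hand_in())"
```

```text
t: 24.08
eef_pos: [0.5544, -0.1502, 0.3064]
tcp_rot: [1.921, 2.486, 0.0]
contact_force: [-0.6, -0.1, -0.0]
gripper_width: 1.001
finger_force: 0.0
the job is handed in; nothing more can be done
None
```

I handed the job in at about 24 s: the blanking plug is in the tray, and the gauge is locked upright in the coupler with the sleeve back up, pushed home with at most about 14 N by the readings. The arm is clear and the bottle and beaker were never touched; the hand-in returned no verdict.

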